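Find the full chocolate tin

ROBOT

A 7-joint arm with a two-finger parallel gripper is mounted at the origin on the work surface. World frame = base frame: x ahead of the robot, y to its left, z up, the work surface at z = 0. Lengths are in mm, angles in rad, forces in N, time in s.
With the tool pointing down it reaches from about 400 to 875 mm from the base axis. Payload 4.4 kg.
Tool frame: the origin (TCP) lies midway between the tips of the shut fingers; the grasp point (between the pads) lies ctrl.grip_depth behind it (ctrl.grip_depth is the distance from the TCP to the grasp point, in mm); z points along the fingers, y is the line along which they close (so a half turn about z gives the same grasp; the last joint's range is limited). The gripper opens to 85 mm and grips with 20 to 120 N. Pads are 22 mm wide; open, the fingers measure 114 mm over their backs; the gripper's body (76 mm by 85 mm) begins 54 mm behind the grasp point. The pads swing forward as they close: fully open they stand 13 mm farther back than shut.
Start: joints at [-1.415, 0.628, 0.038, 1.517, -0.027, 0.996, -0.02], TCP at [142.965, 634.097, 231.313] pointing down, gripper open.
Joint ranges: [-3.06, 3.06], [-0.37, 2.12], [-1.25, 1.32], [0.18, 2.47], [-1.1, 4.24], [0.23, 1.98], [-2.94, 2.94]. Speed limits (rad/s): [2.57, 2.57, 3.14, 3.14, 3.14, 3.14, 3.14].

INTERFACE

Orientations are given as [roll, pitch, yaw] about the fixed x, y, z axes, in that order (R = Rz(yaw) Ry(pitch) Rx(roll)).
In Python, from cell import ctrl gives the robot as it stands.
- The arm moves only by the tool carry_out, never from a script. Its argument "deltas" is one flat list of numbers, 7 for each row, row after row: the turn, a rotation vector about the tool's x, y, z in degrees, then the shift along the tool's x, y, z in m, then the closure, from -1 (fully open) to 1 (shut). In form: [wx, wy, wz, dx, dy, dz, claw, wx, wy, wz, dx, dy, dz, claw, ...]. A call has 1 to 12 rows; each row shifts and turns the commanded pose from where the row before left it, along the tool's axes as they then stand; what a row does not reach is not made up. A row lasts 1/8 s, in which the tool goes at most 62.5 mm and 10.7 degrees, less where a joint would pass 70% of its speed; a pose out of reach is approached as far as the arm can. A call with a gripper value outside its range is refused whole. The fingers move at their own pace and stop on an object; the grip force is fixed at half the most. Time passes only in rows, so rows that do not move let the fingers close. It gives the time, the measured TCP pose, the force, the opening and the grip force at its end, in the units of the state.
- ctrl.read_state(): the state, without advancing time (a new reading comes with each control period).
- ctrl.get_image(name): name is "side" or "top" or "wrist"; returns the picture (400x640x3 uint8, red, green, blue); there is no depth.
- ctrl.calibration(name): a dict with "mtx" (3x3 intrinsics, pixels), "R" (3x3) and "t" (3): a world point X has camera coordinates R X + t. Camera axes: x right, y down, z forward; pixel columns grow to the right and rows downward; lengths in mm; the calibration is good to about 2 mm. A picture is of the moment at which its call begins: read the wrist's pose just before it. calibration takes no time and is no camera call; for the wrist camera it gives the pose at the moment of the call.
- ctrl.finish_job(): hands the job in; it is judged then, once.
The state is a dict: "clock": time; "qpos": joint angles; "qd": joint speeds; "tau": joint torques, N m; "eef_pos": TCP position; "tool_rot": TCP orientation; "force": force on the tool from outside, world axes, zero at the start; "torque": the same for the moment, N m; "width": finger opening in mm; "gripper_force": force on a finger pad.
Only numpy, scipy, OpenCV 4.12 (cv2) and the standard library are available. Lean on these libraries where they do the work, as an engineer would, in place of code of your own. Each camera call takes 0.05 s, during which the arm holds its last target. There are 200 camera calls.

TASK

The tray with the three tins of drinking-chocolate tablets stands under the counter shelf: draw it straight out between the shelf's legs until all three tins are clear of the board, keeping the tins upright. Then lift the tins off the tray one at a time to feel which is heaviest, stand the lighter ones back on the tray, and hold up the heaviest, upright, with its bottom higher than the lids of the other two. Finish holding it there in the gripper, with the other two standing on the tray, and leave the candlestick, decanter, plates and coasters alone.

Things in the scene. Friction and masses are not known exactly. Their poses are not given: they have to be found in the camera images.
- shelf: fixed counter shelf, open in front and behind: dark wooden board 150 mm deep (its x), 470 mm wide (its y), 18 mm thick, underside 165 mm above the counter, on two black steel hoop legs at y = +-220 mm, 430 mm apart inside. Origin on the counter under the board's centre, -x towards its front; board's front edge at x = -75 mm, rear edge at +75 mm
- tray: loose wooden tray, 280 mm deep (its x), 360 mm wide (its y), 0.75 kg, flat on the counter; origin at the centre of its underside. Floor 8 mm thick, walls 10 mm thick, 30 mm high. Starts pushed in under the shelf, roughly square to it, 20 to 50 mm free to each leg; the tins' centres are then 30 to 80 mm behind the board's front edge. Loaded, it slides with about 5 to 20 N
- tray_handle (a point): centre of the grip bar of the tray's front handle (tray frame x = -135 mm, z = 57 mm): level wooden bar along the tray's y, 10 mm thick in x, 100 mm long, 50 to 64 mm above the counter, over a hand slot 20 mm high. It stands 80 to 120 mm in front of the board; pinch it from above, fingers closing along the tray's x. The tins stand 110 mm or more behind it
- tin_left: left one of three (on the tray's +y side, left as the robot sees it), all alike outside: plain steel tin, lid pressed shut, a cylinder 60 mm in diameter (61 at the lid's skirt, the top 18 mm) and 112 mm high; origin at the centre of its underside, z up its axis. Stands on the tray's floor, 20 mm behind the tray's origin, 105 mm from its neighbour, each up to 8 mm off
- tin_middle: middle one of three: like tin_left outside, same size and origin, 105 mm to its right. Hidden inside is a snug pile of tablets: one tin is full, two part used, which is which changes. The heaviest is at least 140 g (1.4 N) heavier than the next; none over 0.5 kg
- tin_right: right one of three (tray's -y side): like tin_left outside, same size and origin, 210 mm to its right. Hidden inside is a snug pile of tablets: one tin is full, two part used, which is which changes. The heaviest is at least 140 g (1.4 N) heavier than the next; none over 0.5 kg
- decanter: clear glass decanter, 132 mm in diameter at the foot, 170 mm high, on the counter to the right of the tray; origin at the centre of its underside. Bystander, not to be knocked.
- plates: stack of five white plates, 124 mm in diameter, 40 mm high, on top of the shelf board; origin at the centre of its underside. Bystander, not to be knocked.
- candlestick: brass candlestick, foot 72 mm in diameter, 120 mm high, on the counter to the left of the tray; origin at the centre of its underside. Bystander, not to be knocked.
- coasters: round steel holder with a stack of cork coasters, 100 mm in diameter, 30 mm high, on top of the shelf board; origin at the centre of its underside. Bystander, not to be knocked.

How it is judged (in metres and radians):
On the way, in this order (a step that is already met when the one before it is completed fails the run):
1. the tray is drawn out until all three tins, standing upright on it, are wholly out from under the shelf board (x of each of tin_left, tin_middle, tin_right in the frame of shelf below -0.107 m and angle between each of tin_left, tin_middle, tin_right's own z axis and vertical below 0.1 rad), for 0.2 s.
2. for comparison, one of the lighter tins is lifted at least 6 mm clear of the tray while the heaviest and the other stand on it (((z of tin_left in the frame of tray above 0.014 m and contact force between tin_left and the fingers above 2 N and contact force between tin_left and tray below 0.1 N and contact force between any of tin_middle, tin_right and tray above 3.3 N and z of tin_middle in the frame of tray between 0.004 and 0.013 m and angle between each of tin_middle, tin_right's own z axis and vertical below 0.1 rad and contact force between each of tin_middle, tin_right and the fingers below 0.1 N and z of tin_right in the frame of tray between 0.004 and 0.013 m) or (z of tin_middle in the frame of tray above 0.014 m and contact force between tin_middle and the fingers above 2 N and contact force between tin_middle and tray below 0.1 N and contact force between any of tin_left, tin_right and tray above 3.3 N and z of tin_left in the frame of tray between 0.004 and 0.013 m and angle between each of tin_left, tin_right's own z axis and vertical below 0.1 rad and contact force between each of tin_left, tin_right and the fingers below 0.1 N and z of tin_right in the frame of tray between 0.004 and 0.013 m) or (z of tin_right in the frame of tray above 0.014 m and contact force between tin_right and the fingers above 2 N and contact force between tin_right and tray below 0.1 N and contact force between any of tin_left, tin_middle and tray above 3.3 N and z of tin_left in the frame of tray between 0.004 and 0.013 m and angle between each of tin_left, tin_middle's own z axis and vertical below 0.1 rad and contact force between each of tin_left, tin_middle and the fingers below 0.1 N and z of tin_middle in the frame of tray between 0.004 and 0.013 m))), for 0.2 s.
At the end, for the whole second after the job is handed in: one tin held in the fingers, still, within 0.3 rad of upright, underside over 120 mm above the counter, touching neither tray, shelf nor tins; the other two stand upright on the tray, free of the fingers, each pressing on it with under 3.3 N (so the heaviest is the one held) (((height (world z) of tin_left above 0.12 m and angle between tin_left's own z axis and vertical below 0.3 rad and linear speed of tin_left below 0.05 m/s and contact force between tin_left and the fingers above 2 N and contact force between tin_left and tin_middle below 0.1 N and contact force between tin_left and tin_right below 0.1 N and contact force between tin_left and tray below 0.1 N and contact force between tin_left and shelf below 0.1 N and z of tin_middle in the frame of tray between 0.004 and 0.013 m and angle between each of tin_middle, tin_right's own z axis and vertical below 0.1 rad and contact force between each of tin_middle, tin_right and the fingers below 0.1 N and contact force between tin_middle and tray between 0.8 and 3.3 N and z of tin_right in the frame of tray between 0.004 and 0.013 m and contact force between tin_right and tray between 0.8 and 3.3 N) or (height (world z) of tin_middle above 0.12 m and angle between tin_middle's own z axis and vertical below 0.3 rad and linear speed of tin_middle below 0.05 m/s and contact force between tin_middle and the fingers above 2 N and contact force between tin_middle and tin_left below 0.1 N and contact force between tin_middle and tin_right below 0.1 N and contact force between tin_middle and tray below 0.1 N and contact force between tin_middle and shelf below 0.1 N and z of tin_left in the frame of tray between 0.004 and 0.013 m and angle between each of tin_left, tin_right's own z axis and vertical below 0.1 rad and contact force between each of tin_left, tin_right and the fingers below 0.1 N and contact force between tin_left and tray between 0.8 and 3.3 N and z of tin_right in the frame of tray between 0.004 and 0.013 m and contact force between tin_right and tray between 0.8 and 3.3 N) or (height (world z) of tin_right above 0.12 m and angle between tin_right's own z axis and vertical below 0.3 rad and linear speed of tin_right below 0.05 m/s and contact force between tin_right and the fingers above 2 N and contact force between tin_right and tin_left below 0.1 N and contact force between tin_right and tin_middle below 0.1 N and contact force between tin_right and tray below 0.1 N and contact force between tin_right and shelf below 0.1 N and z of tin_left in the frame of tray between 0.004 and 0.013 m and angle between each of tin_left, tin_middle's own z axis and vertical below 0.1 rad and contact force between each of tin_left, tin_middle and the fingers below 0.1 N and contact force between tin_left and tray between 0.8 and 3.3 N and z of tin_middle in the frame of tray between 0.004 and 0.013 m and contact force between tin_middle and tray between 0.8 and 3.3 N))); the arm keeps its last pose, push and grip.
It fails at once if a tin tips over (angle between any of tin_left, tin_middle, tin_right's own z axis and vertical above 0.6 rad).
It fails at once if the tray is driven hard against the shelf (over 20 N) (contact force between tray and shelf above 20 N).
It fails at once if the candlestick, decanter, plates or coasters is shifted by more than 30 mm or knocked over (distance of any of candlestick, decanter, plates, coasters from where it was at the start of the episode above 0.03 m or angle between any of candlestick, decanter, plates, coasters's own z axis and vertical above 0.3 rad).
It also fails if it takes over 72 s, if anything falls off the work surface, if the arm or the gripper's body presses on something with over 40 N, if the wrist force passes 120 N, or if a joint passes its speed limit or range.

## Working session

There is one attempt and no reset: what is moved stays moved. The work goes in short steps, Python scripts to look and compute and a tool call to move; the robot and the scene stay as the last step left them, time stands still between calls to the robot, and variables do not carry over. Pictures are saved under pics/ and viewed, at most 10 in all, crops included, and the job is handed in when it is done.

Besides the shell and the picture viewer there is one more tool, called after "Request:" as name(argument=value, ...), one argument or row to a line, values as JSON. carry_out: Moves the arm, as the interface text tells. Its arguments: {"type":"object","properties":{"deltas":{"type":"array"}},"required":["deltas"]}

```bash
mkdir -p pics
python3 - <<'E'
from cell import ctrl
import cv2
s=ctrl.read_state();print(s,ctrl.grip_depth)
for n in("side","top"):
    cv2.imwrite(f"pics/{n}0.png",ctrl.get_image(n)[:,:,::-1]); c=ctrl.calibration(n);print(n,c)
E
```

```text
{'clock': 0.0, 'qpos': array([-1.41479517,  0.62932312,  0.03843957,  1.51840006, -0.02703124,
        0.99626115, -0.02000024]), 'qd': array([-8.01504863e-05,  8.11429027e-04, -8.74531299e-04, -1.59338107e-04,
        1.00306519e-04, -1.09642623e-03, -3.88305448e-04]), 'tau': array([-1.55714724e-04, -5.63381946e+01,  1.22633033e+00, -1.93443024e+01,
        1.09717279e-02,  1.04583896e-02,  1.26226684e-05]), 'eef_pos': array([142.81529873, 633.47275786, 230.39367502]), 'tool_rot': array([-3.13971850e+00, -3.58060000e-06,  2.91977545e+00]), 'force': array([ 0.40696369, -0.68032887, -0.80776382]), 'torque': array([-0.03199327,  0.05451933,  0.01760311]), 'gripper_force': 0.0, 'width': 85.22959574550273} 18.700000000000003
side {'mtx': array([[386.03601798,   0.        , 320.15277602],
       [  0.        , 386.03601798, 198.62326527],
       [  0.        ,   0.        ,   1.        ]]), 'R': array([[-0.04762687, -0.99876928,  0.01384227],
       [-0.79391308,  0.02944117, -0.60731807],
       [ 0.6061631 , -0.03991422, -0.79433819]]), 't': array([ 46.97188432, 620.10395898, 633.50622165])}
top {'mtx': array([[438.58790118,   0.        , 317.1800878 ],
       [  0.        , 438.58790118, 211.17769442],
       [  0.        ,   0.        ,   1.        ]]), 'R': array([[ 0.00291878, -0.9999907 ,  0.00317519],
       [-0.98222764, -0.0034628 , -0.18766158],
       [ 0.18767082, -0.00257102, -0.98222861]]), 't': array([  33.74844535,  696.08682185, 1085.35925525])}
```

View pics/top0.png

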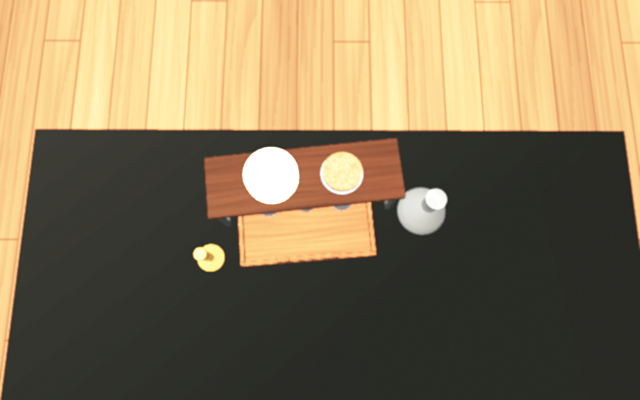

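View pics/side0.png

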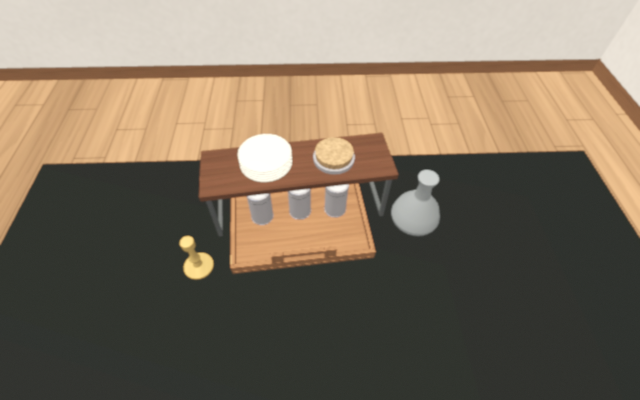

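Top: board front edge from (208,218) to (405,197), tray front corners at (240,266) and (376,256). Side: handle at about (275..335, 258), tins at about (260,207), (300,202), (337,199).

```bash
cat > h.py <<'E'
from cell import ctrl
import numpy as np
from scipy.spatial.transform import Rotation as Ro
def ray(n,u,v,z,c=None):
    c=c or ctrl.calibration(n)
    d=c["R"].T@np.linalg.solve(c["mtx"],[u,v,1.]); o=-c["R"].T@c["t"]
    return (o+d*(z-o[2])/d[2]).round(1)
E
python3 - <<'E'
from h import *
import cv2
for p in((204,157),(399,139),(405,197),(208,218)):print("board",ray("top",*p,183))
for p in((240,266),(376,256)):print("tray front",ray("top",*p,30))
for p in((231,263),(373,254)):print("side tray front",ray("side",*p,30))
for p in((210,258),):print("candle",ray("top",*p,0))
for p in((421,213),):print("dec",ray("top",*p,40))
im=cv2.imread("pics/side0.png")[160:290,180:420];cv2.imwrite("pics/c1.png",cv2.resize(im,None,fx=3.3,fy=3.3,interpolation=cv2.INTER_CUBIC))
E
```

```text
board [805.4 309.2 183. ]
board [ 852.9 -162.1  183. ]
board [ 708.5 -171.7  183. ]
board [656.4 292.2 183. ]
tray front [554.6 239.5  30. ]
tray front [ 582.1 -120.8   30. ]
side tray front [568.5 238.8  30. ]
side tray front [ 579.5 -112.5   30. ]
candle [577.9 327.    0. ]
dec [ 696.9 -242.8   40. ]
```

View pics/c1.png

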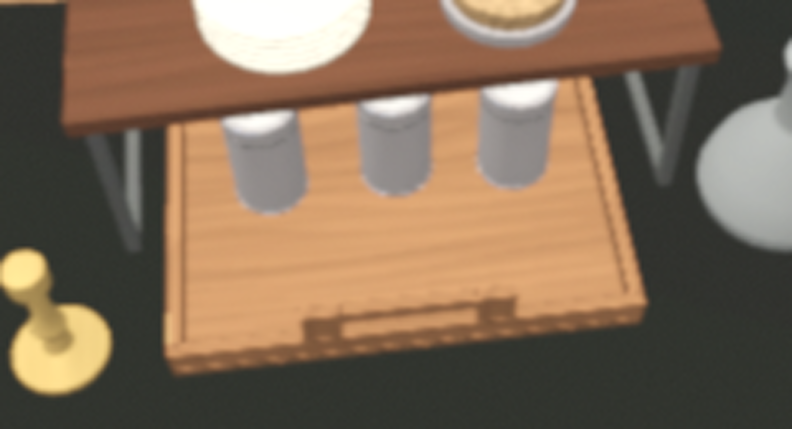

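Request:
carry_out(
  deltas=[0, 0, 3, -0.03, 0, 0, -1, 0, 0, 6, -0.06, 0, 0, -1, 0, 0, 6, -0.06, 0, 0, -1, 0, 0, 6, -0.06, 0, 0, -1, 0, 0, 6, -0.06, 0, 0, -1, 0, 0, 6, -0.06, 0, 0, -1, 0, 0, 6, -0.06, 0, 0, -1, 0, 0, 6, -0.06, 0, 0, -1, 0, 0, 6, -0.06, 0, 0, -1, 0, 0, 6, -0.06, 0, 0, -1, 0, 0, 6, -0.06, 0, 0, -1, 0, 0, 6, -0.06, 0, 0, -1],
)

```text
clock: 1.6
eef_pos: [608.8, 178.7, 230.8]
tool_rot: [-3.141, 0.0, 1.712]
force: [0.9, -0.7, 1.0]
width: 85.6
gripper_force: 0.0
```

Request:
carry_out(
  deltas=[0, 0, 3, -0.06, -0.03, 0, -1, 0, 0, 0, 0, 0, 0, -1, 0, 0, 0, 0, 0, 0, -1],
)

```text
clock: 1.98
eef_pos: [588.6, 121.8, 231.2]
tool_rot: [-3.141, -0.001, 1.663]
force: [0.1, 1.6, 0.0]
width: 85.1
gripper_force: 0.0
```

Run:
```python
from h import *
import cv2
s=ctrl.read_state();c=ctrl.calibration("wrist");im=ctrl.get_image("wrist")
cv2.imwrite("pics/w1.png",im[:,:,::-1])
import pickle;pickle.dump(c,open("w1.pkl","wb"))
print(s["clock"],s["qpos"].round(3),s["eef_pos"],s["tool_rot"],s["force"],-c["R"].T@c["t"],c["R"].round(2))
```

```text
1.975 [-0.48   0.581  0.37   1.667 -0.25   0.94   0.075] [588.57284654 121.82387667 231.17604706] [-3.14135797e+00 -1.02197939e-03  1.66333558e+00] [0.10388633 1.57245066 0.04524324] [581.2909286  202.52885982 373.99369957] [[ 1.    0.09  0.  ]
 [ 0.09 -0.95  0.31]
 [ 0.03 -0.31 -0.95]]
```

View pics/w1.png

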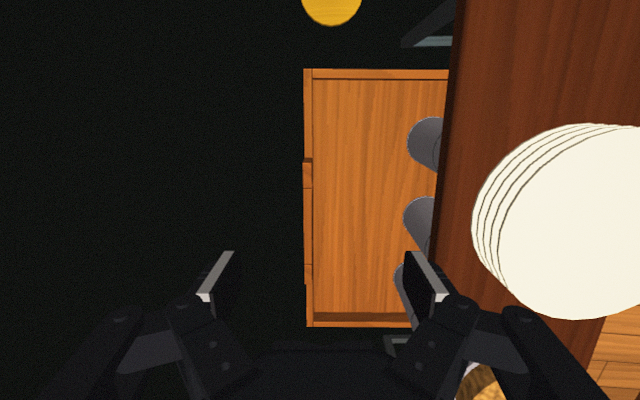

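Wrist view: tray front wall from (303,69) to (307,327), handle from about (303,159) to (305,284), tins at (430,140), (420,220), (400,280), board front edge at u≈450.

Run:
```python
from h import *
import cv2,pickle
c=pickle.load(open("w1.pkl","rb"));im=cv2.imread("pics/w1.png").astype(int)
b,g,r=im[...,0],im[...,1],im[...,2]
m=(r>90)&(r-b>50)
L=[]
for v in range(72,326,3):
    u=np.argmax(m[v]); L.append((u,v))
print(L[::4])
A=[ray("",u,v,30,c) for u,v in L if v<150 or v>295]
B=[ray("",u,v,64,c) for u,v in L if 165<v<275]
for n,P in(("front z30",np.array(A)),("bar z64",np.array(B))):
    k=np.polyfit(P[:,1],P[:,0],1);print(n,"slope dx/dy",k, P[[0,-1]],np.std(P[:,0]-np.polyval(k,P[:,1])))
for p in((303,69),(307,327)):print("corner",ray("",*p,30,c))
for p in((303,159),(306,284),(313,188),(313,264)):print("bar",ray("",*p,64,c))
# board front edge
E=[]
for v in range(40,240,10):
    row=r[v]-b[v]; d=[u for u in range(425,475) if row[u]>25]; E.append((min([u for u in d if u>440],default=0),v))
print(E[::3])
for p in((460,30),(452,130),(440,240)):print("board",ray("",*p,183,c),ray("",*p,165,c))
```

```text
[(np.int64(303), 72), (np.int64(303), 84), (np.int64(303), 96), (np.int64(304), 108), (np.int64(304), 120), (np.int64(304), 132), (np.int64(304), 144), (np.int64(304), 156), (np.int64(302), 168), (np.int64(303), 180), (np.int64(303), 192), (np.int64(303), 204), (np.int64(303), 216), (np.int64(303), 228), (np.int64(304), 240), (np.int64(304), 252), (np.int64(304), 264), (np.int64(304), 276), (np.int64(306), 288), (np.int64(306), 300), (np.int64(306), 312), (np.int64(307), 324)]
front z30 slope dx/dy [-8.60453888e-02  5.77349179e+02] [[ 557.   235.4   30. ]
 [ 588.1 -114.2   30. ]] 0.39626268246604335
bar z64 slope dx/dy [-8.54911959e-02  5.77409674e+02] [[565.4 133.2  64. ]
 [577.5  -2.9  64. ]] 0.32533955131164294
corner [556.8 238.5  30. ]
corner [ 588.5 -119.9   30. ]
bar [565.8 143.5  64. ]
bar [581.3 -19.1  64. ]
bar [579.6 110.9  64. ]
bar [587.9  11.3  64. ]
[(453, 40), (441, 70), (441, 100), (443, 130), (441, 160), (441, 190), (441, 220)]
board [659.9 252.6 183. ] [667.3 257.3 165. ]
board [669.  194.7 183. ] [677.2 193.9 165. ]
board [679.2 114.2 183. ] [688.4 105.8 165. ]
```

Request:
carry_out(
  deltas=[0, 0, 0, -0.03, -0.009, 0, -1, 0, 0, 0.3, -0.031, -0.008, 0, -1, 0, 0, 0, 0, 0, 0.04, -1, 0, 0, 0, 0, 0, 0.05, -1, 0, 0, 0, 0, 0, 0.05, -1, 0, 0, 0, 0, 0, 0.04, -1, 0, 0, 0, 0, 0, 0.012, -1, 0, 0, 0, 0, 0, 0, -1, 0, 0, 0, 0, 0, 0, 1, 0, 0, 0, 0, 0, 0, 1, 0, 0, 0, 0, 0, 0, 1, 0, 0, 0, 0, 0, 0, 1],
)

```text
clock: 3.52
eef_pos: [577.6, 58.9, 39.8]
tool_rot: [3.141, -0.0, 1.658]
force: [0.1, 0.2, 0.2]
width: 11.8
gripper_force: 0.0
```

Request:
carry_out(
  deltas=[0, 0, 0, 0, 0, 0, 1, 0, 0, 0, 0, 0, 0, 1, 0, 0, 0, 0, 0, 0, 1, 0, 0, 0, 0, 0, 0, 1],
)

```text
clock: 4.03
eef_pos: [576.8, 58.9, 39.8]
tool_rot: [-3.141, -0.0, 1.658]
force: [-1.6, -0.4, 6.2]
width: 9.1
gripper_force: 60.7
```

Request:
carry_out(
  deltas=[0, 0, 0, 0, -0.002, 0, 1, 0, 0, 0, 0, -0.004, 0, 1, 0, 0, 0, 0, -0.006, 0, 1, 0, 0, 0, 0, -0.008, 0, 1, 0, 0, 0, 0, -0.009, 0, 1, 0, 0, 0, 0, -0.009, 0, 1, 0, 0, 0, 0, -0.009, 0, 1, 0, 0, 0, 0, -0.009, 0, 1, 0, 0, 0, 0, -0.009, 0, 1, 0, 0, 0, 0, -0.009, 0, 1, 0, 0, 0, 0, -0.009, 0, 1, 0, 0, 0, 0, -0.009, 0, 1],
)

```text
clock: 5.52
eef_pos: [489.7, 50.9, 39.8]
tool_rot: [3.133, 0.001, 1.658]
force: [7.8, 0.9, -4.0]
width: 8.8
gripper_force: 59.6
```

Request:
carry_out(
  deltas=[0, 0, 0, 0, -0.009, 0, 1, 0, 0, 0, 0, -0.009, 0, 1, 0, 0, 0, 0, -0.009, 0, 1, 0, 0, 0, 0, -0.008, 0, 1, 0, 0, 0, 0, -0.007, 0, 1, 0, 0, 0, 0, -0.006, 0, 1, 0, 0, 0, 0, -0.005, 0, 1, 0, 0, 0, 0, -0.004, 0, 1, 0, 0, 0, 0, -0.003, 0, 1, 0, 0, 0, 0, 0, 0, 1],
)

```text
clock: 6.78
eef_pos: [429.8, 45.5, 39.8]
tool_rot: [3.135, 0.002, 1.658]
force: [5.7, 1.2, -1.7]
width: 8.5
gripper_force: 59.9
```

Run:
```python
from h import *
import cv2
s=ctrl.read_state();print(s["clock"],s["eef_pos"],s["force"])
a=ctrl.get_image("top");b=ctrl.get_image("side")
cv2.imwrite("pics/t2.png",a[:,:,::-1]);cv2.imwrite("pics/s2.png",b[:,:,::-1])
cv2.imwrite("pics/c2.png",cv2.resize(np.vstack([a[120:320,180:440],b[150:330,180:440]]),None,fx=1.55,fy=1.55)[:,:,::-1])
```

```text
6.775 [429.76756746  45.47062412  39.78207326] [ 5.72837047  1.19336963 -1.65061214]
```

View pics/c2.png

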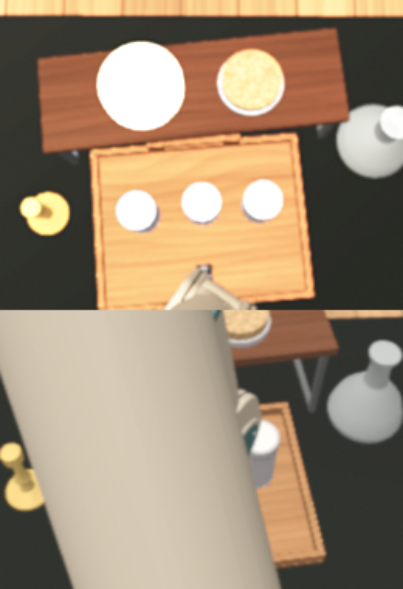

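Tins stand upright at crop-top (136,210), (201,202), (263,200), all clear of the board.

```bash
cat >> h.py <<'E'
import cv2
def lids(im,z=120):
    hsv=cv2.cvtColor(im,cv2.COLOR_RGB2HSV)
    m=((hsv[...,2]>215)&(hsv[...,1]<30)).astype(np.uint8); m[:210]=0
    n,_,st,ce=cv2.connectedComponentsWithStats(m)
    return [(ray("top",*ce[i],z)[:2],st[i,2:5],ce[i].round(1)) for i in range(1,n) if 200<st[i,4]<3000]
E
python3 - <<'E'
from h import *
im=cv2.imread("pics/t2.png")[:,:,::-1].copy()
for l in lids(im):print(*l)
E
```

```text
[ 677.6 -203.1] [ 27  12 236] [413.  214.7]
[592.3 -42.5] [ 26  26 519] [349.  248.5]
[588.5  54.4] [ 26  25 523] [309.6 250. ]
[574.9 157.7] [ 26  26 535] [267.4 255.4]
```

Request:
carry_out(
  deltas=[0, 0, 0, 0, 0, 0, -1, 0, 0, 0, 0, 0, 0, -1, 0, 0, 0, 0, 0, 0, -1, 0, 0, 0, 0, 0, 0, -1, 0, 0, 0, 0, 0, -0.03, -1, 0, 0, 0, 0, 0, -0.05, -1, 0, 0, 0, 0, 0, -0.06, -1, 0, 0, 0, 0, 0, -0.06, -1, 0, 0, 0, 0, 0, 0, -1],
)

```text
clock: 8.0
eef_pos: [428.4, 45.9, 242.8]
tool_rot: [3.134, -0.002, 1.659]
force: [0.5, -0.5, -0.5]
width: 85.4
gripper_force: 0.0
```

Request:
carry_out(
  deltas=[0, 0, 0, -0.003, 0.04, 0, -1, 0, 0, 0, -0.003, 0.06, 0, -1, 0, 0, 0, 0, 0.06, 0, -1, 0, 0, 0, 0, 0, 0.04, -1, 0, 0, 0, 0, 0, 0.03, -1, 0, 0, 0, 0, 0, 0, -1],
)

```text
clock: 8.75
eef_pos: [583.2, 53.6, 166.1]
tool_rot: [-3.134, -0.0, 1.657]
force: [-0.2, 1.1, 0.4]
width: 85.1
gripper_force: 0.0
```

Run:
```python
from h import *
s=ctrl.read_state();c=ctrl.calibration("wrist");im=ctrl.get_image("wrist")
print(s["clock"],s["eef_pos"],s["tool_rot"],s["force"])
cv2.imwrite("pics/w3.png",im[:,:,::-1])
for p in((592.3,-42.5),(588.5,54.4),(574.9,157.7)):
    q=c["mtx"]@(c["R"]@np.array([*p,120.])+c["t"]);print((q/q[2]).round())
```

```text
8.75 [583.15688277  53.61897828 166.05656729] [-3.13424712e+00 -3.13926724e-04  1.65717438e+00] [-0.17320832  1.06076973  0.39456905]
[323. 328.   1.]
[329. 221.   1.]
[323.  64.   1.]
```

View pics/w3.png

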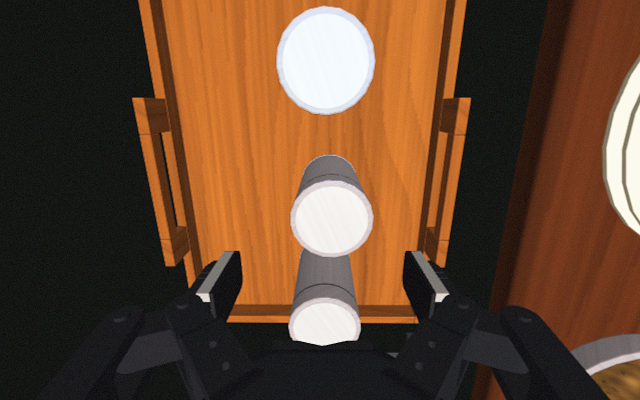

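Wrist view: lids at (332,218) middle, (326,60) left, (325,325) right, within ~2 mm of predictions; descending on the middle one.

Request:
carry_out(
  deltas=[0, 0, 0, 0.002, 0.001, 0.02, -1, 0, 0, 0, 0, 0, 0.04, -1, 0, 0, 0, 0, 0, 0.035, -1, 0, 0, 0, 0, 0, 0.01, -1, 0, 0, 0, 0, 0, 0, -1, 0, 0, 0, 0, 0, 0, 1, 0, 0, 0, 0, 0, 0, 1, 0, 0, 0, 0, 0, 0, 1, 0, 0, 0, 0, 0, 0, 1, 0, 0, 0, 0, 0, 0, 1],
)

```text
clock: 10.05
eef_pos: [588.0, 55.7, 66.3]
tool_rot: [3.138, -0.0, 1.658]
force: [-1.5, -0.3, 5.6]
width: 58.6
gripper_force: 61.1
```

Request:
carry_out(
  deltas=[0, 0, 0, 0, 0, -0.005, 1, 0, 0, 0, 0, 0, -0.01, 1, 0, 0, 0, 0, 0, -0.01, 1, 0, 0, 0, 0, 0, -0.005, 1, 0, 0, 0, 0, 0, 0, 1, 0, 0, 0, 0, 0, 0, 1, 0, 0, 0, 0, 0, 0, 1, 0, 0, 0, 0, 0, 0, 1],
)

```text
clock: 11.05
eef_pos: [586.5, 55.6, 94.0]
tool_rot: [-3.141, 0.0, 1.658]
force: [0.0, -0.5, -1.3]
width: 58.7
gripper_force: 62.5
```

Request:
carry_out(
  deltas=[0, 0, 0, 0, 0, 0, 1],
)

```text
clock: 11.18
eef_pos: [586.6, 55.6, 94.1]
tool_rot: [-3.141, 0.0, 1.658]
force: [0.3, 0.9, -3.7]
width: 58.4
gripper_force: 62.5
```

Request:
carry_out(
  deltas=[0, 0, 0, 0, 0, 0, 1],
)

```text
clock: 11.3
eef_pos: [586.6, 55.7, 94.2]
tool_rot: [-3.141, 0.0, 1.658]
force: [-0.1, 0.7, -2.7]
width: 58.4
gripper_force: 62.5
```

Request:
carry_out(
  deltas=[0, 0, 0, 0, 0, 0, 1],
)

```text
clock: 11.42
eef_pos: [586.6, 55.7, 94.3]
tool_rot: [-3.142, -0.0, 1.658]
force: [0.0, 0.3, -2.2]
width: 58.8
gripper_force: 62.5
```

```bash
cat >> h.py <<'E'
def weigh(n=16):
    F=[];T=[]
    for _ in range(n):
        ctrl.get_image("top"); s=ctrl.read_state(); F.append(s["force"]);T.append(s["tau"])
    print(s["clock"],"F",np.mean(F,0).round(2),"sd",np.std(F,0).round(2),"tau",np.mean(T,0).round(3),s["qpos"].round(3))
E
python3 -c "
from h import *
weigh()"
```

```text
12.225 F [ 0.05  0.12 -2.37] sd [0.41 0.46 0.34] tau [ 1.0000e-03 -5.4986e+01  9.5100e+00 -1.2726e+01  1.1000e-02 -0.0000e+00
  0.0000e+00] [-0.479  0.794  0.557  1.818 -0.617  0.709  0.513]
```

Request:
carry_out(
  deltas=[0, 0, 0, 0, 0, 0.01, 1, 0, 0, 0, 0, 0, 0.01, 1, 0, 0, 0, 0, 0, 0.006, 1, 0, 0, 0, 0, 0, 0.003, 1, 0, 0, 0, 0, 0, 0.001, 1, 0, 0, 0, 0, 0, 0, 1],
)

```text
clock: 12.98
eef_pos: [586.2, 55.7, 66.1]
tool_rot: [-3.141, -0.002, 1.658]
force: [-4.2, 0.5, 15.5]
width: 58.3
gripper_force: 63.5
```

Request:
carry_out(
  deltas=[0, 0, 0, 0, 0, 0, -1, 0, 0, 0, 0, 0, 0, -1, 0, 0, 0, 0, 0, 0, -1, 0, 0, 0, 0, 0, -0.02, -1, 0, 0, 0, 0, 0, -0.04, -1, 0, 0, 0, 0, 0, -0.045, -1, 0, 0, 0, -0.02, 0, 0, -1, 0, 0, 0, -0.04, 0, 0, -1, 0, 0, 0, -0.037, -0.001, 0, -1, 0, 0, 0, 0, 0, 0, -1, 0, 0, 0, 0, 0, 0, -1],
)

```text
clock: 14.35
eef_pos: [593.7, -40.8, 169.1]
tool_rot: [-3.141, -0.001, 1.657]
force: [-0.2, 0.2, 0.6]
width: 85.4
gripper_force: 0.0
```

Run:
```python
from h import *
s=ctrl.read_state();print(s["clock"],s["eef_pos"],s["tool_rot"],s["force"])
im=ctrl.get_image("top");cv2.imwrite("pics/t4.png",im[:,:,::-1])
im2=ctrl.get_image("wrist");cv2.imwrite("pics/w4.png",im2[:,:,::-1])
for l in lids(im):print(*l)
```

```text
14.35 [593.74031759 -40.83959819 169.10791596] [-3.14085872e+00 -8.66017825e-04  1.65743693e+00] [-0.19120287  0.20486834  0.57658446]
[582.2 -29.8] [  84  100 1857] [343.9 252.7]
[587.6  57.1] [ 25  26 463] [308.5 250.3]
[574.8 157.6] [ 26  26 529] [267.5 255.4]
[284.4 162.1] [  87   53 1785] [262.5 380.4]
```

View pics/w4.png

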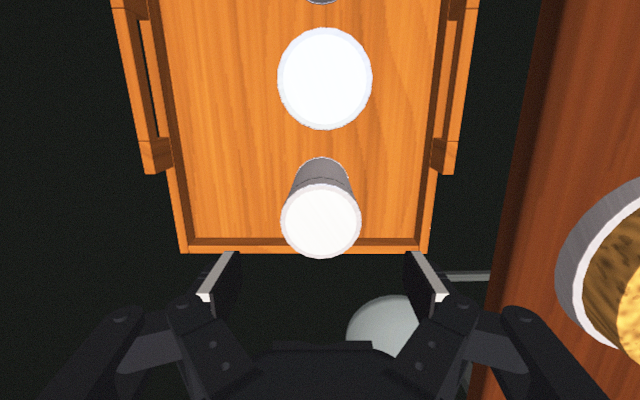

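Middle tin stands upright again at (325,78); the right one, lid at (321,221), is centred between the fingers.

Request:
carry_out(
  deltas=[0, 0, 0, 0, 0, 0.02, -1, 0, 0, 0, 0, 0, 0.04, -1, 0, 0, 0, 0, 0, 0.033, -1, 0, 0, 0, 0, 0, 0.01, -1, 0, 0, 0, 0, 0, 0, -1, 0, 0, 0, 0, 0, 0, 1, 0, 0, 0, 0, 0, 0, 1, 0, 0, 0, 0, 0, 0, 1, 0, 0, 0, 0, 0, 0, 1, 0, 0, 0, 0, 0, 0, 1],
)

```text
clock: 15.7
eef_pos: [594.8, -41.1, 68.1]
tool_rot: [3.14, -0.0, 1.658]
force: [-2.1, -0.1, 5.3]
width: 59.8
gripper_force: 63.5
```

Request:
carry_out(
  deltas=[0, 0, 0, 0, 0, -0.005, 1, 0, 0, 0, 0, 0, -0.01, 1, 0, 0, 0, 0, 0, -0.01, 1, 0, 0, 0, 0, 0, -0.005, 1, 0, 0, 0, 0, 0, 0, 1, 0, 0, 0, 0, 0, 0, 1, 0, 0, 0, 0, 0, 0, 1, 0, 0, 0, 0, 0, 0, 1],
)

```text
clock: 16.7
eef_pos: [593.9, -41.1, 96.0]
tool_rot: [-3.141, -0.0, 1.658]
force: [0.7, -0.4, -1.6]
width: 59.9
gripper_force: 64.6
```

```bash
python3 -c "
from h import *
weigh()"
```

```text
17.5 F [ 0.04 -0.18 -1.8 ] sd [0.5  0.31 0.53] tau [ 1.0000e-03 -5.5186e+01  9.4150e+00 -1.2910e+01  1.2000e-02  2.0000e-03
  0.0000e+00] [-0.31   0.796  0.551  1.8   -0.603  0.72   0.66 ]
```

Request:
carry_out(
  deltas=[0, 0, 0, 0, 0, 0.01, 1, 0, 0, 0, 0, 0, 0.01, 1, 0, 0, 0, 0, 0, 0.006, 1, 0, 0, 0, 0, 0, 0.003, 1, 0, 0, 0, 0, 0, 0, 1, 0, 0, 0, 0, 0, 0, -1, 0, 0, 0, 0, 0, 0, -1, 0, 0, 0, 0, 0, 0, -1, 0, 0, 0, 0, 0, -0.02, -1, 0, 0, 0, 0, 0, -0.04, -1, 0, 0, 0, 0, 0, -0.045, -1, 0, 0, 0, 0, 0, 0, -1],
)

```text
clock: 19.0
eef_pos: [596.9, -42.0, 177.1]
tool_rot: [3.133, 0.002, 1.658]
force: [0.7, 0.4, 0.5]
width: 85.1
gripper_force: 0.0
```

Request:
carry_out(
  deltas=[0, 0, 0, 0.02, 0, 0, -1, 0, 0, 0, 0.04, 0, 0, -1, 0, 0, 0, 0.05, 0, 0, -1, 0, 0, 0, 0.05, 0, 0, -1, 0, 0, 0, 0.03, 0, 0, -1, 0, 0, 0, 0.011, 0, 0, -1, 0, 0, 0, 0, 0, 0, -1, 0, 0, 0, 0, 0, 0, -1],
)

```text
clock: 20.0
eef_pos: [576.7, 157.2, 172.3]
tool_rot: [-3.141, 0.001, 1.655]
force: [0.7, -0.1, -0.8]
width: 86.0
gripper_force: 0.0
```

Run:
```python
from h import *
s=ctrl.read_state();print(s["clock"],s["eef_pos"],s["tool_rot"],s["force"])
im=ctrl.get_image("top")
im2=ctrl.get_image("wrist");cv2.imwrite("pics/w5.png",np.hstack([cv2.resize(im2,(400,250)),cv2.resize(im[100:350,180:480],(400,333))[:250]])[:,:,::-1])
for l in lids(im):print(*l)
```

```text
20.0 [576.70398688 157.18872417 172.29333211] [-3.14144124e+00  1.22937969e-03  1.65533731e+00] [ 0.71883576 -0.05900706 -0.8407409 ]
[591.1 -43. ] [ 25  25 506] [349.3 249. ]
[586.1  54.2] [ 26  25 517] [309.7 251. ]
```

View pics/w5.png

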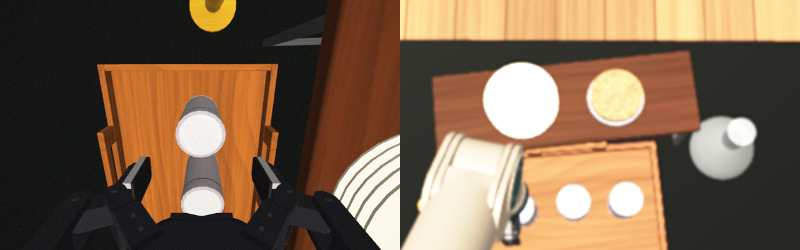

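Left tin's lid at about (321,213) is centred between the fingers; the middle and right tins stand upright on the tray.

Request:
carry_out(
  deltas=[0, 0, 0, 0.002, 0, 0.02, -1, 0, 0, 0, 0, 0, 0.04, -1, 0, 0, 0, 0, 0, 0.033, -1, 0, 0, 0, 0, 0, 0.012, -1, 0, 0, 0, 0, 0, 0, -1, 0, 0, 0, 0, 0, 0, 1, 0, 0, 0, 0, 0, 0, 1, 0, 0, 0, 0, 0, 0, 1, 0, 0, 0, 0, 0, 0, 1, 0, 0, 0, 0, 0, 0, 1],
)

```text
clock: 21.35
eef_pos: [576.8, 161.4, 68.9]
tool_rot: [3.14, -0.001, 1.658]
force: [-2.0, -0.3, 5.2]
width: 58.2
gripper_force: 63.6
```

Request:
carry_out(
  deltas=[0, 0, 0, 0, 0, -0.005, 1, 0, 0, 0, 0, 0, -0.01, 1, 0, 0, 0, 0, 0, -0.01, 1, 0, 0, 0, 0, 0, -0.005, 1, 0, 0, 0, 0, 0, 0, 1, 0, 0, 0, 0, 0, 0, 1, 0, 0, 0, 0, 0, 0, 1, 0, 0, 0, 0, 0, 0, 1],
)

```text
clock: 22.35
eef_pos: [576.3, 161.1, 97.0]
tool_rot: [-3.141, 0.0, 1.658]
force: [0.3, -0.3, -4.1]
width: 58.2
gripper_force: 64.5
```

```bash
python3 -c "
from h import *
weigh()"
```

```text
23.15 F [-0.13 -0.06 -4.38] sd [0.49 0.59 0.53] tau [ 1.0000e-03 -5.6757e+01  1.0357e+01 -1.3461e+01  1.9000e-02 -0.0000e+00
  0.0000e+00] [-0.667  0.806  0.582  1.791 -0.63   0.739  0.341]
```

4.4 N against 2.4 N and 1.8 N: the left tin is heaviest. Raising it.

Request:
carry_out(
  deltas=[0, 0, 0, 0, 0, -0.01, 1, 0, 0, 0, 0, 0, -0.02, 1, 0, 0, 0, 0, 0, -0.025, 1, 0, 0, 0, 0, 0, -0.025, 1, 0, 0, 0, 0, 0, -0.02, 1, 0, 0, 0, 0, 0, -0.01, 1, 0, 0, 0, 0, 0, -0.005, 1, 0, 0, 0, 0, 0, 0, 1, 0, 0, 0, 0, 0, 0, 1, 0, 0, 0, 0, 0, 0, 1, 0, 0, 0, 0, 0, 0, 1, 0, 0, 0, 0, 0, 0, 1],
)

```text
clock: 24.65
eef_pos: [576.4, 161.2, 212.1]
tool_rot: [-3.141, 0.0, 1.658]
force: [1.2, -0.6, -3.9]
width: 57.7
gripper_force: 64.8
```

Run:
```python
from h import *
s=ctrl.read_state();print(s["clock"],s["eef_pos"],s["tool_rot"],s["force"],s["width"])
im=ctrl.get_image("top")
im2=ctrl.get_image("wrist");cv2.imwrite("pics/w6.png",np.hstack([cv2.resize(im2,(400,250)),cv2.resize(im[100:350,180:480],(400,333))[:250]])[:,:,::-1])
```

```text
24.65 [576.40319251 161.17222997 212.14138826] [-3.14135594e+00  7.05006612e-05  1.65785668e+00] [ 1.18131278 -0.58313539 -3.8840009 ] 57.72630033146453
```

View pics/w6.png

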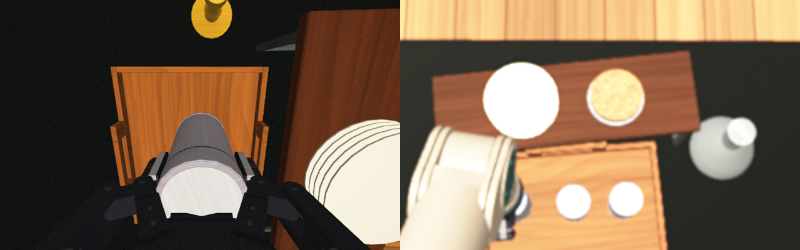

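The held tin is upright in the gripper. It was raised 143 mm, so its bottom is about 150 mm up, and the other two stand on the tray.

```bash
python3 -c "
from cell import ctrl
print(ctrl.finish_job())"
```

```text
the job is handed in; nothing more can be done
None
```

I drew the tray clear of the shelf, weighed all three tins (left 4.4 N, middle 2.4 N, right 1.8 N), and handed in at about 25 s with the left tin held upright about 150 mm up and the other two standing on the tray; the hand-in gave no verdict.

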